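# Jog the spinning lathe forward

### The arm

A 6-joint arm with a two-finger parallel gripper is mounted at the origin on the work surface. World frame = base frame: x ahead of the robot, y to its left, z up, the work surface at z = 0. Lengths are in m, angles in rad, forces in N, time in s.
With the tool pointing down it reaches from about 0.25 to 0.775 m from the base axis. Payload 4 kg.
Tool frame: the origin (TCP) lies midway between the tips of the shut fingers; the grasp point (between the pads) lies 19 mm behind it; z points along the fingers, y is the line along which they close (so a half turn about z gives the same grasp; the last joint's range is limited). The gripper opens to 94 mm and grips with 3 to 60 N. Pads are 16 mm wide; open, the fingers measure 119 mm over their backs; the gripper's body (75 mm by 177 mm) begins 78 mm behind the grasp point.
Start: joints at [-1.434, 0.087, 1.371, -0, 1.684, -0.103], TCP at [0.131, -0.534, 0.179] pointing down, gripper open.
Joint ranges: [-3.1, 3.1], [-0.76, 2.03], [0.27, 2.55], [-1.08, 4.22], [0.17, 2.65], [-2.57, 2.57]. Speed limits (rad/s): [2.79, 2.79, 3.14, 3.14, 3.14, 3.14].

### API

Orientations are given as a unit quaternion [w, x, y, z].
In Python, from rig import * gives the robot as it stands.
- The arm moves only by the tool step_arm, never from a script. Its argument "commands" is one flat list of numbers, 4 for each row, row after row: the shift along the tool's x, y, z in mm, then the turn about the tool's z in degrees. In form: [tx, ty, tz, turn, tx, ty, tz, turn, ...]. A call has exactly 10 rows; each row shifts and turns the commanded pose from where the row before left it, along the tool's axes as they then stand; what a row does not reach is not made up. A row lasts 1/10 s, in which the tool goes at most 50 mm and 8.59 degrees, less where a joint would pass 70% of its speed; a pose out of reach is approached as far as the arm can. A call is refused whole if a number of a shift passes 50 or a number of a turn 8.59, either way. A call with a gripper value outside its range is refused whole. "fingers" is the closure, from -1 (fully open) to 1 (shut), set as the call begins (left out, the last holds). The fingers move at their own pace and stop on an object; "grip_force" is the grip in N (left out, the last holds). Time passes only in rows, so rows that do not move let the fingers close, or fill a call up. It gives the time, the measured TCP pose, the force, the opening and the grip force at its end, in the units of the state.
- read_state(): the state, without advancing time (a new reading comes with each control period).
- snapshot(name): name is "side" or "top" or "wrist"; returns a dict with "pixels" (480x640x3 uint8, blue, green, red), "fx", "fy", "cx", "cy" (pixels), "position" and "rotation" of the camera in the world; the wrist camera has in their place "hand_eye" (4x4, takes a point from camera to tool coordinates, whose origin is the TCP and whose axes are the flange's). Camera axes: x right, y up, looking along -z (the intrinsics and any distortion apply to the point x, -y, -z); pixel columns grow to the right and rows downward; lengths in m; the calibration is good to about 2 mm. The wrist camera is an equidistant fisheye: a pixel r from the principal point sees the ray r / f radians off the axis. A picture is of the moment at which its call begins: read the wrist's pose just before it. There is no depth.
- sign_off(): hands the job in; it is judged then, once.
The state is a dict: "time": time; "joints": joint angles; "joint_velocities": joint speeds; "joint_efforts": joint torques, N m; "eef_pos": TCP position; "ee_rot": TCP orientation; "force": force on the tool from outside, world axes, zero at the start; "wrist_torque": the same for the moment, N m; "width": opening from 0.0 (shut) to 1.0 (fully open); "grip_force": force on a finger pad.
Only numpy, scipy, OpenCV 4.12 (cv2) and the standard library are available. Lean on these libraries where they do the work, as an engineer would, in place of code of your own. Each camera call takes 0.05 s, during which the arm holds its last target. There are 200 camera calls.

### The job

Jog the lathe forward: with the fingertips, gently push the black-balled selector lever all the way over to its far stop, away from the robot, and only then press the yellow button fully in, hold it in for about a second and let it spring back out. Do not touch the green and red buttons, press nothing hard, and leave the tin, bowl and wrench where they are.

Things in the scene. Friction and masses are not known exactly. Their poses are not given: they have to be found in the camera images.
- panel: fixed control station of a metal-spinning lathe: blue box 220 (x) by 280 (y) by 60 mm high, aluminium top; origin at the centre of its underside; x points away from the operator (and robot), y left, z up. On top: green, yellow and red buttons 85 mm apart in a row along y at x = -60 mm, in any order; the selector lever at x = 45, y = -45 mm; a tin beside the lever
- selector (a joint): angle of the selector, a 10 mm steel rod with a black ball, hinged about the panel's y axis on a grey block 70 x 50 x 25 mm high. 0 = leaning 0.5 rad to the operator (panel -x), 0.5 = upright, 1.0 rad = far stop (forward), leaning 0.5 rad to panel +x, towards a green mark. Stays where left; about 1 N at the ball moves it
- selector_tip (a point): centre of the selector lever's black ball, 26 mm in diameter, 65 mm from the pivot
- selector_pivot (a point): pivot of the selector lever, 82 mm above the bench; the lever swings in the vertical plane through it along the panel's x axis
- jog_base: fixed round black collar of the yellow jog push button, 48 mm in diameter and 12 mm high, standing on the panel's top; origin at the centre of its underside (on the panel's top), z up, axes parallel to the panel's
- jog_top (a point): centre of the top of the yellow jog button's cap; the cap is 32 mm in diameter and at rest its top stands 22 mm above the panel's top (10 mm above its collar)
- jog (a joint): how far the yellow button is pressed in: 0 out, 0.006 m fully in; sprung, it begins to move at about 1.5 N, is fully in at about 5 N, and springs back by itself
- start_base: fixed round black collar of the green start push button, 48 mm in diameter and 12 mm high, standing on the panel's top; origin at the centre of its underside (on the panel's top), z up, axes parallel to the panel's
- start_top (a point): centre of the top of the green start button's cap; the cap is 32 mm in diameter and at rest its top stands 22 mm above the panel's top (10 mm above its collar)
- start (a joint): how far the green button is pressed in: 0 out, 0.006 m fully in; sprung, it begins to move at about 1.5 N, is fully in at about 5 N, and springs back by itself
- stop_base: fixed round black collar of the red stop push button, 48 mm in diameter and 12 mm high, standing on the panel's top; origin at the centre of its underside (on the panel's top), z up, axes parallel to the panel's
- stop_top (a point): centre of the top of the red stop button's cap; the cap is 32 mm in diameter and at rest its top stands 22 mm above the panel's top (10 mm above its collar)
- stop (a joint): how far the red button is pressed in: 0 out, 0.006 m fully in; sprung, it begins to move at about 1.5 N, is fully in at about 5 N, and springs back by itself
- tin: loose closed wax tin, blue side band and steel lid, 54 mm in diameter, 45 mm high, standing on the panel; origin at the centre of its underside
- bowl: loose spun copper bowl, 100 mm across the rim, 50 mm high, standing on the bench at one side of the panel; origin at the centre of its underside
- wrench: loose steel wrench 180 mm long lying on the bench at the other side of the panel, along its x axis; origin on its underside

How it is judged:
By the outcome, as a careful person would: the job done as asked, in the order asked, and still so for the second after the job is handed in, with the robot touching nothing.
It also fails if it takes over 43 s, if anything falls off the work surface, if the arm or the gripper's body presses on something with over 40 N, if the wrist force passes 120 N, or if a joint passes its speed limit or range.

## Working session

There is one attempt and no reset: what is moved stays moved. The work goes in short steps, Python scripts to look and compute and a tool call to move; the robot and the scene stay as the last step left them, time stands still between calls to the robot, and variables do not carry over. Pictures are saved under pics/ and viewed, at most 10 in all, crops included, and the job is handed in when it is done.

Besides the shell and the picture viewer there is one more tool, called after "Request:" as name(argument=value, ...), one argument or row to a line, values as JSON. step_arm: Moves the arm, as the interface text tells. Its arguments: {"type":"object","properties":{"commands":{"type":"array"},"fingers":{"type":"number"},"grip_force":{"type":"number"}},"required":["commands"]}

```bash
mkdir -p pics; python3 - <<'E'
from rig import *
import cv2,pickle
d={}
for n in("top","side"):
    s=snapshot(n);d[n]=s;cv2.imwrite(f"pics/{n}0.png",s["pixels"]);print(n,s["fx"],s["cx"],s["cy"],s["position"],s["rotation"],[k for k in s])
pickle.dump(d,open("s0.pkl","wb"))
st=read_state();print(st)
E
```

```text
top 524.3850008533976 317.0154416597191 239.57676224543414 [0.45089419 0.06200137 1.10746484] [ 0.70719036  0.02087012 -0.03255725 -0.70596478] ['pixels', 'fx', 'fy', 'cx', 'cy', 'position', 'rotation']
side 517.6521175491616 312.98819818057564 234.97682029412712 [ 0.34995607 -0.62977809  0.79430443] [ 0.90924463  0.38662626 -0.05270423 -0.14497102] ['pixels', 'fx', 'fy', 'cx', 'cy', 'position', 'rotation']
{'time': 0.1, 'joints': array([-1.43408367e+00,  8.79136197e-02,  1.37208353e+00, -2.52555318e-06,
        1.68361945e+00, -1.03091093e-01]), 'joint_velocities': array([-9.20426856e-04,  2.25795884e-05, -4.61583169e-03, -4.74101302e-04,
        7.68113489e-04,  3.41014293e-04]), 'joint_efforts': array([ 1.69841445e-03, -3.41251123e+01, -3.03302586e+01,  7.19826040e-02,
        3.04163934e-02, -1.00801908e-04]), 'eef_pos': array([ 0.13055571, -0.53371481,  0.17741345]), 'ee_rot': array([-1.01180598e-03,  9.92819886e-01,  1.19614588e-01, -1.82659223e-05]), 'force': array([ 0.53508711,  1.07669371, -0.03797734]), 'wrist_torque': array([0.0203004 , 0.03750968, 0.00697096]), 'grip_force': 0.0, 'width': 1.0011766906167103}
```

View pics/top0.png

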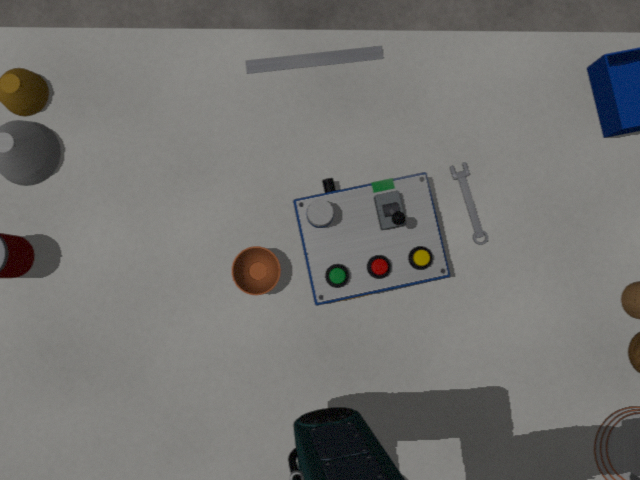

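View pics/side0.png

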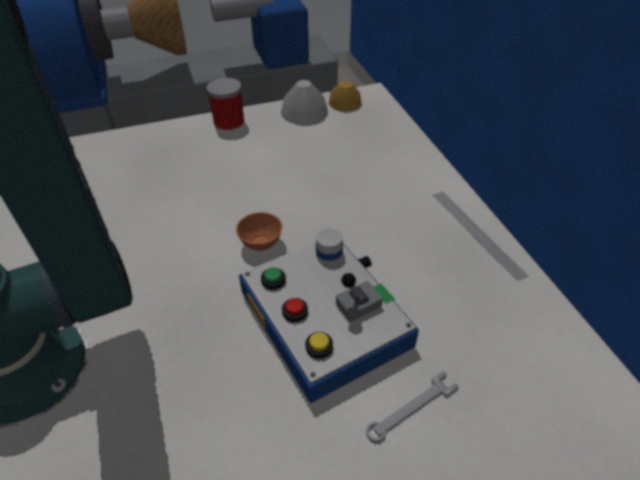

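The top view shows the panel with its buttons: green (337,275), red (379,267), yellow (421,258). The ball is at (398,217), the tin at (320,213), and the top corners at (294,200), (425,173), (449,276), (317,303). The side view shows green (273,277), red (295,308), yellow (319,343) and the ball at (348,280).

```bash
cat >h.py <<'E'
import numpy as np,cv2
from scipy.spatial.transform import Rotation as R
from scipy.optimize import least_squares
def rot(q): return R.from_quat(np.roll(q,-1)).as_matrix()
def proj(s,P):
    c=(np.atleast_2d(P)-s["position"])@rot(s["rotation"])
    return np.c_[s["cx"]+s["fx"]*c[:,0]/-c[:,2], s["cy"]+s["fy"]*c[:,1]/c[:,2]]
def P2W(p,l):
    c,s=np.cos(p[2]),np.sin(p[2]);l=np.atleast_2d(l)
    return np.c_[p[0]+c*l[:,0]-s*l[:,1],p[1]+s*l[:,0]+c*l[:,1],l[:,2]]
def blob(s,lo,hi,near,r=22):
    h=cv2.cvtColor(s["pixels"],cv2.COLOR_BGR2HSV);m=cv2.inRange(h,lo,hi)
    k=np.zeros_like(m);cv2.circle(k,near,r,255,-1)
    M=cv2.moments(m&k,True);return np.array([M["m10"]/M["m00"],M["m01"]/M["m00"]]),M["m00"]
E
python3 - <<'E'
from h import *
import pickle
d=pickle.load(open("s0.pkl","rb"))
C={"g":((50,100,40),(85,255,255)),"r":((0,150,60),(8,255,255)),"y":((20,120,80),(35,255,255))}
near={"top":{"g":(337,275),"r":(379,267),"y":(421,258)},"side":{"g":(273,277),"r":(295,308),"y":(319,343)}}
m={n:np.array([blob(d[n],*C[k],near[n][k])[0] for k in "gry"]) for n in d}
for n in d: print(n,m[n].round(1).tolist(),[blob(d[n],*C[k],near[n][k])[1] for k in "gry"])
btn=np.array([[-.06,y,.081] for y in(.085,0,-.085)])
cor=np.array([[.11,.14,.06],[.11,-.14,.06],[-.11,-.14,.06],[-.11,.14,.06]])
mc=np.array([[294,200],[425,173],[449,276],[317,303]])
for use in(("top",),("side",),("top","side")):
    def f(p):
        r=[(proj(d[n],P2W(p,btn))-m[n]).ravel() for n in use]
        if "top" in use:r.append((proj(d["top"],P2W(p,cor))-mc).ravel()*.7)
        return np.concatenate(r)
    s=least_squares(f,[.45,0,0.2]);print(use,s.x.round(4),f(s.x).round(1))
p=s.x
# ball
ball={}
for n,c in(("top",(398,217)),("side",(348,280))):
    b,a=blob(d[n],(0,0,0),(180,255,40),c,11);ball[n]=b;print(n,b.round(1),a)
def tip(a):return P2W(p,[[.045+.065*np.sin(a-.5),-.045,.082+.065*np.cos(a-.5)]])
for a in(0,.1,.2,.3,.5):print(a,tip(a).round(3),[(proj(d[n],tip(a))[0]-ball[n]).round(1) for n in d])
X=least_squares(lambda X:np.concatenate([proj(d[n],X)[0]-ball[n] for n in d]),tip(0)[0]);print("ball xyz",X.x.round(4),X.fun.round(1))
print("pivot",P2W(p,[[.045,-.045,.082]]),"jog top",P2W(p,[[-.06,-.085,.082]]), "far tip",tip(1))
X=least_squares(lambda X:proj(d["top"],[[*X,.105]])[0]-np.array([320,213]),[.5,0]);print("tin",X.x)
E
```

```text
top [[336.7, 275.3], [378.9, 266.0], [421.1, 257.3]] [218.0, 183.0, 205.0]
side [[272.4, 274.8], [294.3, 305.7], [318.7, 340.5]] [203.0, 217.0, 268.0]
('top',) [ 0.5351 -0.0642  0.2097] [ 0.  -0.   0.2  0.3  0.2  0.1 -1.5 -1.2  1.3 -1.9  1.6  0.4 -1.8  2. ]
('side',) [ 0.5372 -0.0693  0.214 ] [-0.3 -0.7 -0.1 -0.1  0.3  0.6]
('top', 'side') [ 0.5361 -0.0659  0.213 ] [ 1.  -0.5  1.1 -0.2  1.1 -0.6 -1.2 -1.9 -1.2 -1.4 -1.  -0.9 -1.  -1.4
  1.7 -2.4  2.3 -0.2 -1.1  1.8]
top [397.9 217.7] 157.0
side [348.4 280.3] 130.0
0 [[ 0.559 -0.107  0.139]] [array([1.3, 3.3]), array([-4.8,  2.6])]
0.1 [[ 0.565 -0.106  0.142]] [array([0.8, 0.1]), array([-1.8,  0.2])]
0.2 [[ 0.571 -0.104  0.144]] [array([ 0.3, -3.2]), array([ 1.3, -2.2])]
0.3 [[ 0.577 -0.103  0.146]] [array([-0.3, -6.7]), array([ 4.5, -4.3])]
0.5 [[ 0.59  -0.1    0.147]] [array([ -1.7, -13.5]), array([11.1, -7.7])]
ball xyz [ 0.567  -0.1049  0.1401] [ 0.2 -0.9 -0.8  0.2]
pivot [[ 0.58961725 -0.10041646  0.082     ]] jog top [[ 0.49544864 -0.16171306  0.082     ]] far tip [[ 0.62007537 -0.09382751  0.13904287]]
tin [0.57814317 0.03977189]
```

Panel pose is x 0.536, y -0.066, yaw 0.213, agreeing to a few mm between views. The lever is at about 0.1 rad, and the ball height of 0.140 is as expected. The tool axes nearly match the panel's (tool x = panel +x, tool y = panel -y). I'll shut the fingers and travel at z≈0.18, above everything.

Request:
step_arm(
  commands=[20, -14, 0, 0.5, 33, -23, 0, 0.5, 33, -23, 0, 0.5, 33, -23, 0, 0, 33, -23, 0, 0, 33, -23, 0, 0, 33, -23, 0, 0, 33, -23, 0, 0, 33, -23, 0, 0, 33, -23, 0, 0],
  fingers=1,
  grip_force=10,
)

```text
time: 1.1
eef_pos: [0.3929, -0.2484, 0.178]
ee_rot: [-0.0, 0.994, 0.107, -0.0]
force: [0.1, -0.2, 0.2]
width: 0.187
grip_force: 0.0
```

```bash
cat >>h.py <<'E'
PP=[.5361,-.0659,.213]
def pos():
    from rig import read_state
    st=read_state();d=st["eef_pos"]-[PP[0],PP[1],0];c,s=np.cos(PP[2]),np.sin(PP[2])
    q=rot(st["ee_rot"]);print("panel mm",np.round(1e3*np.array([c*d[0]+s*d[1],-s*d[0]+c*d[1],d[2]]),1),"yaw",np.arctan2(q[1,0],q[0,0]).round(4),"tool z",q[:,2].round(4),"F",st["force"].round(2),"w",round(st["width"],3),"t",st["time"])
E
python3 -c "
from h import *
pos()"
```

```text
panel mm [-178.5 -148.1  178. ] yaw 0.2135 tool z [-5.e-04  2.e-04 -1.e+00] F [ 0.15 -0.2   0.22] w 0.187 t 1.1
```

Request:
step_arm(
  commands=[30, -21, 0, 0, 30, -21, 0, 0, 30, -21, 0, 0, 30, -20, 0, 0, 20, -14, 0, 0, 8, -6, 0, 0, 0, 0, 12, 0, 0, 0, 12, 0, 0, 0, 12, 0, 0, 0, 12, 0],
)

```text
time: 2.1
eef_pos: [0.514, -0.1187, 0.1287]
ee_rot: [-0.0, 0.994, 0.106, -0.001]
force: [0.5, -0.7, -0.1]
width: 0.005
grip_force: 0.0
```

```bash
python3 - <<'E'
from h import *
pos()
from rig import snapshot
import cv2
t=snapshot("top")["pixels"][140:320,260:480];s=snapshot("side")["pixels"][210:390,230:450]
cv2.imwrite("pics/pre.png",cv2.resize(np.hstack([t,s]),(790,323),interpolation=cv2.INTER_CUBIC))
pos()
E
```

```text
panel mm [-32.8 -46.9 128.7] yaw 0.2119 tool z [-1.5e-03  2.0e-04 -1.0e+00] F [ 0.54 -0.7  -0.06] w 0.005 t 2.1
panel mm [-33.6 -46.1 127.5] yaw 0.2123 tool z [-0.005   0.0015 -1.    ] F [ 0.95 -0.41 -0.57] w 0.003 t 2.2
```

View pics/pre.png

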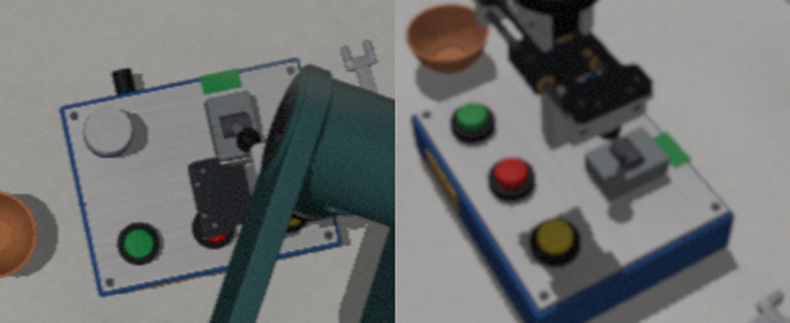

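The crop shows the shut fingers lined up behind the black ball, at left-panel (247,138), and clear of the buttons. I'll push slowly.

Request:
step_arm(
  commands=[5, 0, -1, 0, 6, 0, -1, 0, 6, 0, 0, 0, 6, 0, 0, 0, 6, 0, 0, 0, 5, 0, 0, 0, 5, 0, 0, 0, 5, 0, 0, 0, 5, 0, 0, 0, 5, 0, 0, 0],
)

```text
time: 3.2
eef_pos: [0.5683, -0.1064, 0.1324]
ee_rot: [0.0, 0.994, 0.107, -0.0]
force: [0.0, 0.1, -0.0]
width: 0.003
grip_force: 0.0
```

```bash
python3 -c "
from h import *
pos()"
```

```text
panel mm [ 22.9 -46.4 132.4] yaw 0.2137 tool z [-0.e+00 -1.e-04 -1.e+00] F [ 0.02  0.11 -0.03] w 0.003 t 3.2
```

Request:
step_arm(
  commands=[4, 0, 0, 0, 4, 0, 0, 0, 3, 0, 0, 0, 3, 0, 0, 0, 3, 0, 0, 0, 2, 0, 0, 0, 2, 0, 0, 0, 2, 0, 0, 0, 1, 0, 0, 0, 0, 0, 0, 0],
)

```text
time: 4.2
eef_pos: [0.5914, -0.1014, 0.1325]
ee_rot: [0.0, 0.994, 0.107, -0.0]
force: [-1.0, -0.4, 0.0]
width: 0.006
grip_force: 0.0
```

```bash
python3 - <<'E'
from h import *
pos()
from rig import snapshot
import cv2
t=snapshot("top")["pixels"][140:320,260:480];s=snapshot("side")["pixels"][210:390,230:450]
cv2.imwrite("pics/push.png",cv2.resize(np.hstack([t,s]),(790,323),interpolation=cv2.INTER_CUBIC))
pos()
E
```

```text
panel mm [ 46.6 -46.4 132.5] yaw 0.2137 tool z [ 0.e+00 -1.e-04 -1.e+00] F [-0.98 -0.39  0.03] w 0.006 t 4.2
panel mm [ 46.5 -46.4 132.5] yaw 0.2136 tool z [-0.e+00 -1.e-04 -1.e+00] F [ 0.14 -0.17 -0.9 ] w 0.005 t 4.3
```

View pics/push.png

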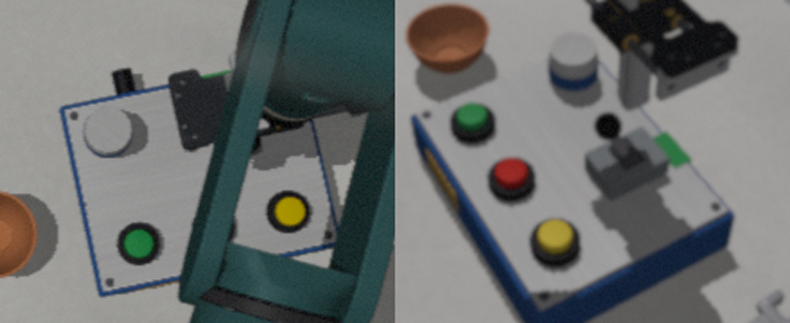

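```bash
python3 - <<'E'
from h import *
from rig import *
import pickle,cv2
d=pickle.load(open("s0.pkl","rb"));st=read_state();T=st["eef_pos"]
for n in d:
    print(n,"tcp",proj(d[n],T),"tip+30",proj(d[n],T+[0,0,.03]))
    for a in(0,.1,.5,1):
        w=P2W(PP,[[.045+.065*np.sin(a-.5),-.045,.082+.065*np.cos(a-.5)]]);print(a,w.round(3),proj(d[n],w).round(0))
s=snapshot("side")["pixels"];print(blob({"pixels":s},(0,0,0),(180,255,40),(348,280),11))
cv2.imwrite("pics/sidez.png",cv2.resize(s[200:320,290:430],(700,600),interpolation=cv2.INTER_CUBIC))
E
```

```text
top tcp [[395.44651106 204.43538817]] tip+30 [[398.17475794 202.0924297 ]]
0 [[ 0.559 -0.107  0.139]] [[399. 221.]]
0.1 [[ 0.565 -0.106  0.142]] [[399. 218.]]
0.5 [[ 0.59  -0.1    0.147]] [[396. 204.]]
1 [[ 0.62  -0.094  0.139]] [[392. 189.]]
side tcp [[360.26191135 278.48315705]] tip+30 [[361.12223147 266.46946583]]
0 [[ 0.559 -0.107  0.139]] [[344. 283.]]
0.1 [[ 0.565 -0.106  0.142]] [[347. 280.]]
0.5 [[ 0.59  -0.1    0.147]] [[359. 273.]]
1 [[ 0.62  -0.094  0.139]] [[375. 269.]]
(array([348.47619048, 280.18253968]), 126.0)
```

View pics/sidez.png

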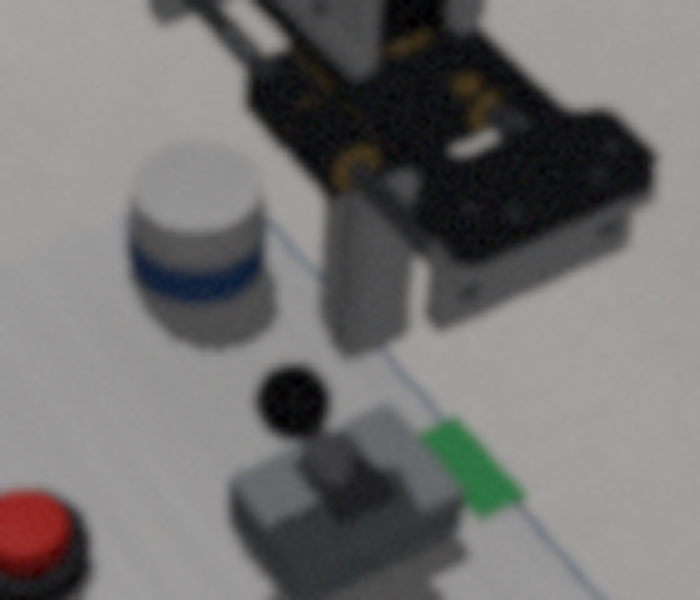

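The zoom shows the ball unmoved at side pixel (348,280). The fingertip shows at about (363,270), where (360,278) was expected, so the finger missed. Either it is higher or it is shifted sideways, and the wrist camera should tell which.

```bash
python3 - <<'E'
from h import *
from rig import *
import cv2
st=read_state();s=snapshot("wrist");H=s["hand_eye"];print(H.round(3).tolist(),s["fx"],s["cx"],s["cy"])
q=rot(st["ee_rot"])
def pw(Pt): # tool coords
    c=(np.linalg.inv(H)@np.r_[Pt,1])[:3];v=np.array([c[0],-c[1],-c[2]]);r=np.hypot(v[0],v[1]);th=np.arctan2(r,v[2])
    return np.array([s["cx"]+s["fx"]*th*v[0]/r,s["cy"]+s["fy"]*th*v[1]/r])
im=s["pixels"].copy()
print("tcp",pw([0,0,0]),"behind20",pw([0,0,-.02]))
def W(l):return q.T@(P2W(PP,[l])[0]-st["eef_pos"])
a=.1
for nm,l in(("ball",[.045+.065*np.sin(a-.5),-.045,.082+.065*np.cos(a-.5)]),("yel",[-.06,-.085,.082]),("red",[-.06,0,.082]),("grn",[-.06,.085,.082]),("c1",[.11,.14,.06]),("c2",[.11,-.14,.06])):
    u=pw(W(l));print(nm,u.round(0));cv2.drawMarker(im,tuple(int(v) for v in u),(255,0,255),0,8)
cv2.drawMarker(im,tuple(int(v) for v in pw([0,0,0])),(0,255,255),0,10)
cv2.imwrite("pics/w1.png",im)
E
```

```text
[[0.001, 0.974, 0.227, 0.065], [1.0, -0.001, 0.001, 0.001], [0.001, 0.227, -0.974, -0.206], [0.0, 0.0, 0.0, 1.0]] 371.64829954431775 319.68723374232457 234.88505669991542
tcp [317.73738951 263.38891204] behind20 [317.51351969 274.75427164]
ball [315. 312.]
yel [366. 368.]
red [261. 368.]
grn [165. 361.]
c1 [ 98. 161.]
c2 [440. 155.]
```

View pics/w1.png

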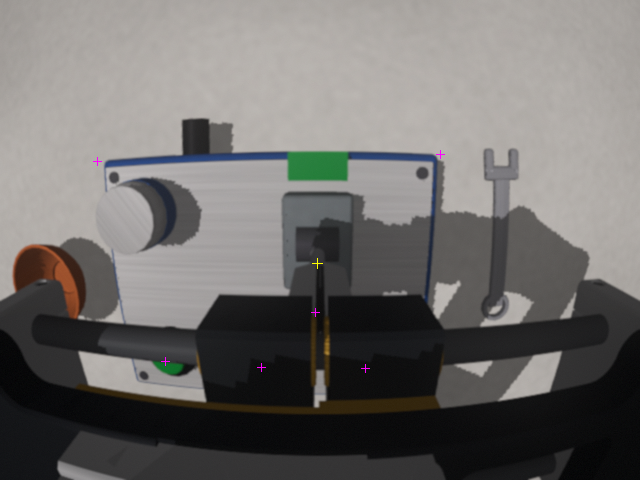

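The wrist view shows the fingers laterally in line with the lever (column 318 against 317). The panel's corners span 331 px against 342 predicted, so the tool is really higher than reported. With the side view that puts the fingertips about 20 mm higher, so they slid over the ball. I'll go back the way I came and then lower further.

Request:
step_arm(
  commands=[0, 0, -8, 0, -6, 0, -4, 0, -12, 0, 0, 0, -15, 0, 0, 0, -15, 0, 0, 0, -15, 0, 0, 0, -12, 0, 0, 0, -6, 0, 8, 0, 0, 0, 10, 0, 0, 0, 10, 0],
)

```text
time: 5.4
eef_pos: [0.512, -0.1185, 0.1153]
ee_rot: [-0.0, 0.994, 0.107, -0.0]
force: [0.3, 0.3, 0.1]
width: 0.007
grip_force: 0.0
```

```bash
python3 - <<'E'
from h import *
from rig import *
import cv2
pos()
T=read_state()["eef_pos"];S=snapshot("side");s=S["pixels"];print(proj(S,T),proj(S,T+[0,0,.02]),blob(S,(0,0,0),(180,255,40),(348,280),11))
cv2.imwrite("pics/sidez2.png",cv2.resize(s[210:330,280:420],(700,600),interpolation=cv2.INTER_CUBIC))
pos()
E
```

```text
panel mm [-34.6 -46.3 115.3] yaw 0.2135 tool z [-2.e-04  1.e-04 -1.e+00] F [0.31 0.3  0.08] w 0.007 t 5.4
[[318.89984846 304.20330197]] [[318.79781487 296.52928247]] (array([345.52238806, 274.5       ]), 134.0)
panel mm [-35.6 -45.6 113. ] yaw 0.2137 tool z [-0.0042  0.0015 -1.    ] F [-0.98  0.84 -0.51] w 0.005 t 5.45
```

View pics/sidez2.png

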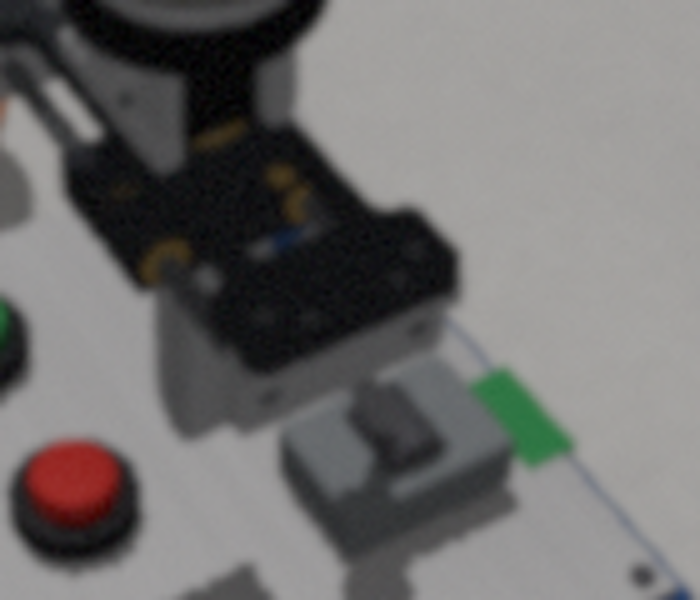

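The fingertip shows at about (317,297), where a tip 20 mm above the reported TCP would be. So the true tip z is about reported + 20 mm, now ≈0.135. I'll lower 5 mm more and push again, watching force.

Request:
step_arm(
  commands=[0, 0, 3, 0, 4, 0, 2, 0, 6, 0, 0, 0, 6, 0, 0, 0, 6, 0, 0, 0, 6, 0, 0, 0, 4, 0, 0, 0, 4, 0, 0, 0, 4, 0, 0, 0, 4, 0, 0, 0],
)

```text
time: 6.45
eef_pos: [0.5552, -0.1093, 0.1116]
ee_rot: [0.0, 0.994, 0.107, -0.0]
force: [-1.5, -0.3, 1.1]
width: 0.005
grip_force: 0.8
```

```bash
python3 -c "
from h import *
pos()"
```

```text
panel mm [  9.5 -46.4 111.6] yaw 0.2135 tool z [-4.e-04 -2.e-04 -1.e+00] F [-1.53 -0.25  1.11] w 0.005 t 6.45
```

Contact at about 1.5 N against the push, as expected. Continuing toward x≈50.

Request:
step_arm(
  commands=[4, 0, 0, 0, 4, 0, 0, 0, 4, 0, 0, 0, 4, 0, 0, 0, 4, 0, 0, 0, 4, 0, 0, 0, 4, 0, 0, 0, 4, 0, 0, 0, 3, 0, 0, 0, 2, 0, 0, 0],
)

```text
time: 7.45
eef_pos: [0.5913, -0.1013, 0.111]
ee_rot: [-0.0, 0.994, 0.107, -0.0]
force: [-1.3, 0.3, -1.0]
width: 0.004
grip_force: 0.5
```

```bash
python3 -c "
from h import *
pos()"
```

```text
panel mm [ 46.5 -46.3 111. ] yaw 0.2136 tool z [-9.e-04  1.e-04 -1.e+00] F [-1.31  0.33 -0.97] w 0.004 t 7.45
```

Request:
step_arm(
  commands=[2, 0, 0, 0, 1, 0, 0, 0, 1, 0, 0, 0, 1, 0, 0, 0, 1, 0, 0, 0, 1, 0, 0, 0, 1, 0, 0, 0, 0, 0, 0, 0, 0, 0, 0, 0, 0, 0, 0, 0],
)

```text
time: 8.45
eef_pos: [0.5994, -0.0997, 0.1116]
ee_rot: [0.0, 0.994, 0.107, 0.0]
force: [-1.0, -0.1, -0.2]
width: 0.007
grip_force: 0.4
```

```bash
python3 - <<'E'
from h import *
from rig import *
import cv2
pos()
S=snapshot("side");s=S["pixels"];a=1
for a in(.8,.9,1):print(a,proj(S,P2W(PP,[[.045+.065*np.sin(a-.5),-.045,.082+.065*np.cos(a-.5)]])))
for c in((372,270),(376,269)):print(blob(S,(0,0,0),(180,255,40),c,11))
cv2.imwrite("pics/sidez3.png",cv2.resize(s[210:330,300:440],(700,600),interpolation=cv2.INTER_CUBIC))
pos()
E
```

```text
panel mm [ 54.7 -46.4 111.6] yaw 0.2136 tool z [ 6.e-04 -2.e-04 -1.e+00] F [-0.96 -0.06 -0.16] w 0.007 t 8.45
0.8 [[368.91845968 269.33094599]]
0.9 [[371.82860705 268.84466317]]
1 [[374.56833425 268.65573347]]
(array([376.48, 270.12]), 25.0)
(array([376.48, 270.12]), 25.0)
panel mm [ 54.7 -46.4 111.7] yaw 0.2135 tool z [ 6.e-04 -1.e-04 -1.e+00] F [-0.01 -0.58 -0.66] w 0.002 t 8.5
```

View pics/sidez3.png

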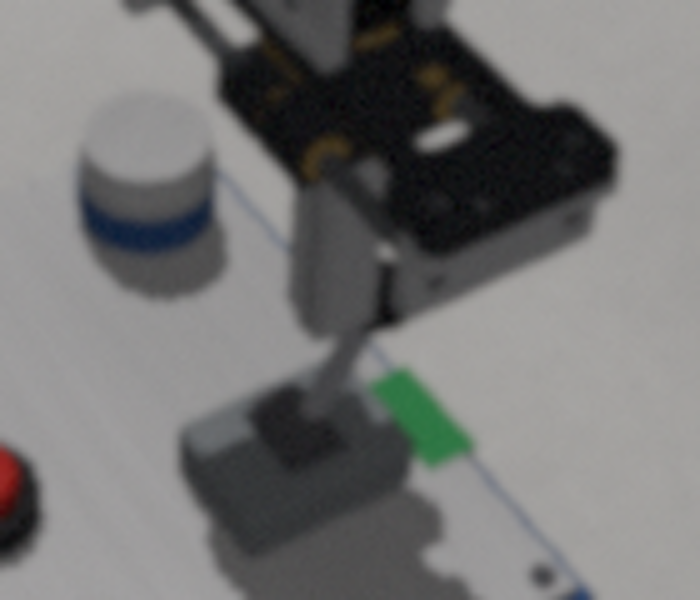

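The lever now leans towards the green mark, with its ball just in front of the fingers at (376,268). I'll ease on until the stop pushes back.

Request:
step_arm(
  commands=[1, 0, 0, 0, 0, 0, 0, 0, 1, 0, 0, 0, 0, 0, 0, 0, 1, 0, 0, 0, 0, 0, 0, 0, 0, 0, 0, 0, 0, 0, 0, 0, 0, 0, 0, 0, 0, 0, 0, 0],
)

```text
time: 9.5
eef_pos: [0.5999, -0.0995, 0.1114]
ee_rot: [0.0, 0.994, 0.106, -0.002]
force: [-7.5, -1.1, 2.2]
width: 0.004
grip_force: 3.7
```

```bash
python3 -c "
from h import *
pos()"
```

```text
panel mm [ 55.3 -46.4 111.4] yaw 0.2131 tool z [-4.9e-03 -7.0e-04 -1.0e+00] F [-7.54 -1.08  2.19] w 0.004 t 9.5
```

The stop is reached: about 7.5 N, and x stays at 55.3. I'll back off and go above yellow (panel -60, -85), staying well above the caps.

Request:
step_arm(
  commands=[-4, 0, 0, 0, -10, 0, 0, 0, -15, 0, 0, 0, -18, 6, 0, 0, -18, 9, 0, 0, -18, 9, 0, 0, -18, 9, 0, 0, -12, 6, 0, 0, -5, 0, 0, 0, 0, 0, 0, 0],
)

```text
time: 10.5
eef_pos: [0.495, -0.1622, 0.1118]
ee_rot: [0.0, 0.994, 0.106, 0.001]
force: [-0.3, 0.4, -0.1]
width: 0.002
grip_force: 0.0
```

```bash
python3 - <<'E'
from h import *
from rig import *
import cv2
pos()
S=snapshot("side");s=S["pixels"];T=read_state()["eef_pos"]
print(blob(S,(0,0,0),(180,255,40),(375,269),11),"tcp",proj(S,T),proj(S,T+[0,0,.02]))
cv2.imwrite("pics/sidez4.png",cv2.resize(s[230:380,265:440],(700,600),interpolation=cv2.INTER_CUBIC))
pos()
E
```

```text
panel mm [-60.5 -85.4 111.8] yaw 0.213 tool z [ 0.0012  0.     -1.    ] F [-0.27  0.38 -0.11] w 0.002 t 10.5
(array([374.00735294, 267.96323529]), 136.0) tcp [[317.50287029 328.70422002]] [[317.37305594 321.15813626]]
panel mm [-60.1 -85.3 111.7] yaw 0.2135 tool z [ 1.2e-03  1.0e-04 -1.0e+00] F [1.56 0.48 0.86] w 0.006 t 10.55
```

View pics/sidez4.png

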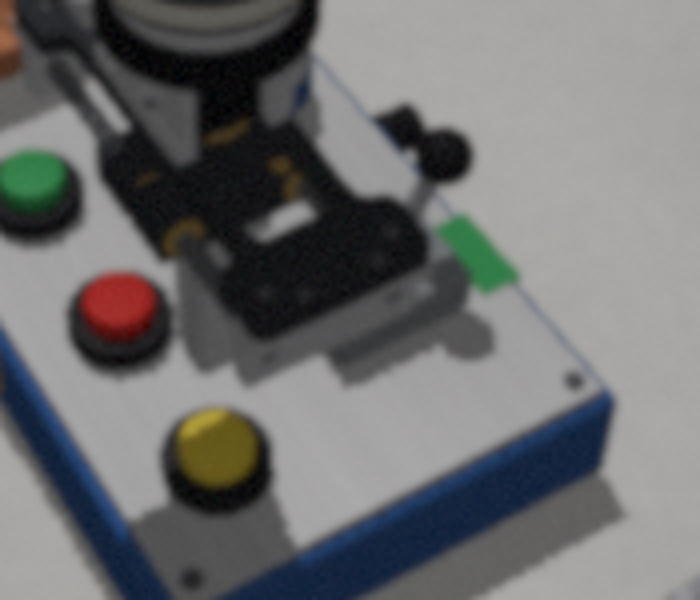

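The ball is at (374.0,268.0), and the far-stop prediction is (374.6,268.7), so the selector is fully over. The fingertips at (317,322) sit above the yellow cap at (319,342), with a gap of about 50 mm at the measured offset. Descending.

Request:
step_arm(
  commands=[0, 0, 4, 0, 0, 0, 6, 0, 0, 0, 6, 0, 0, 0, 5, 0, 0, 0, 3, 0, 0, 0, 2, 0, 0, 0, 1, 0, 0, 0, 1, 0, 0, 0, 0, 0, 0, 0, 0, 0],
)

```text
time: 11.55
eef_pos: [0.4952, -0.1623, 0.0837]
ee_rot: [0.0, 0.994, 0.107, 0.0]
force: [0.8, -0.6, -0.6]
width: 0.006
grip_force: 0.0
```

Request:
step_arm(
  commands=[0, 0, 2, 0, 0, 0, 2, 0, 0, 0, 2, 0, 0, 0, 1, 0, 0, 0, 1, 0, 0, 0, 1, 0, 0, 0, 1, 0, 0, 0, 1, 0, 0, 0, 0, 0, 0, 0, 0, 0],
)

```text
time: 12.55
eef_pos: [0.495, -0.1622, 0.0725]
ee_rot: [0.0, 0.994, 0.107, -0.0]
force: [-0.4, 0.1, -0.1]
width: 0.009
grip_force: 0.0
```

Request:
step_arm(
  commands=[0, 0, 1, 0, 0, 0, 1, 0, 0, 0, 1, 0, 0, 0, 1, 0, 0, 0, 1, 0, 0, 0, 1, 0, 0, 0, 1, 0, 0, 0, 0, 0, 0, 0, 0, 0, 0, 0, 0, 0],
)

```text
time: 13.55
eef_pos: [0.4951, -0.1622, 0.0655]
ee_rot: [0.0, 0.994, 0.107, 0.0]
force: [0.9, 0.2, 0.2]
width: 0.006
grip_force: 0.0
```

```bash
python3 - <<'E'
from h import *
from rig import *
import cv2
pos()
S=snapshot("side");s=S["pixels"]
cv2.imwrite("pics/sidez5.png",cv2.resize(s[270:370,270:387],(700,600),interpolation=cv2.INTER_CUBIC))
E
```

```text
panel mm [-60.4 -85.5  65.5] yaw 0.2136 tool z [ 1.e-04 -1.e-04 -1.e+00] F [0.95 0.18 0.16] w 0.006 t 13.55
```

View pics/sidez5.png

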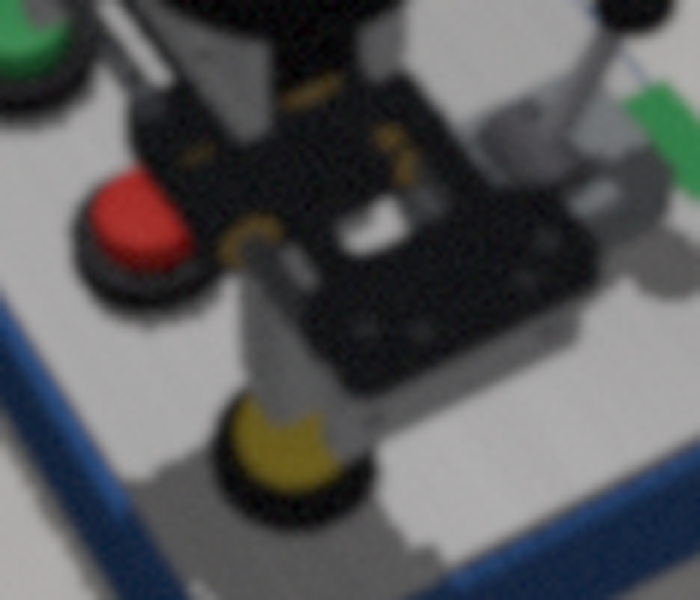

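The fingertips at zoom (285,418) are still slightly above the yellow cap at (290,447) and over it, touching nothing else. I'll keep descending in small steps, by force.

Request:
step_arm(
  commands=[0, 0, 1, 0, 0, 0, 1, 0, 0, 0, 1, 0, 0, 0, 1, 0, 0, 0, 1, 0, 0, 0, 0, 0, 0, 0, 0, 0, 0, 0, 0, 0, 0, 0, 0, 0, 0, 0, 0, 0],
)

```text
time: 14.6
eef_pos: [0.4951, -0.1622, 0.0605]
ee_rot: [0.0, 0.994, 0.107, 0.0]
force: [0.0, -0.0, -0.1]
width: 0.008
grip_force: 0.0
```

```bash
python3 - <<'E'
from h import *
from rig import *
for i in range(3):
    pos();S=snapshot("side");print(blob(S,(20,100,40),(35,255,255),(319,343)))
E
```

```text
panel mm [-60.5 -85.5  60.5] yaw 0.2136 tool z [ 1.e-04 -2.e-04 -1.e+00] F [ 0.02 -0.   -0.06] w 0.008 t 14.6
(array([316.29299363, 345.45859873]), 157.0)
panel mm [-60.5 -85.5  60.5] yaw 0.2136 tool z [ 1.e-04 -1.e-04 -1.e+00] F [-0.01  0.02 -0.46] w 0.008 t 14.65
(array([316.20645161, 345.41290323]), 155.0)
panel mm [-60.5 -85.5  60.5] yaw 0.2136 tool z [ 1.e-04 -1.e-04 -1.e+00] F [0.23 0.42 1.17] w 0.004 t 14.7
(array([316.27741935, 345.47741935]), 155.0)
```

Request:
step_arm(
  commands=[0, 0, 1, 0, 0, 0, 1, 0, 0, 0, 1, 0, 0, 0, 1, 0, 0, 0, 0, 0, 0, 0, 0, 0, 0, 0, 0, 0, 0, 0, 0, 0, 0, 0, 0, 0, 0, 0, 0, 0],
)

```text
time: 15.75
eef_pos: [0.4951, -0.1622, 0.0565]
ee_rot: [0.0, 0.994, 0.107, 0.0]
force: [-0.2, -0.2, 0.3]
width: 0.004
grip_force: 0.0
```

```bash
python3 - <<'E'
from h import *
from rig import *
F=[]
for i in range(4):
    S=snapshot("side");F.append(read_state()["force"])
pos();print(np.mean(F,0),blob(S,(20,100,40),(35,255,255),(319,343)))
E
```

```text
panel mm [-60.5 -85.5  56.5] yaw 0.2136 tool z [ 0.e+00 -1.e-04 -1.e+00] F [ 0.09 -0.23 -0.14] w 0.006 t 15.95
[ 0.11628295  0.03712444 -0.51232763] (array([315.9469697 , 346.00757576]), 132.0)
```

Request:
step_arm(
  commands=[0, 0, 1, 0, 0, 0, 1, 0, 0, 0, 1, 0, 0, 0, 1, 0, 0, 0, 0, 0, 0, 0, 0, 0, 0, 0, 0, 0, 0, 0, 0, 0, 0, 0, 0, 0, 0, 0, 0, 0],
)

```text
time: 16.95
eef_pos: [0.4952, -0.1622, 0.0526]
ee_rot: [0.0, 0.994, 0.107, 0.0]
force: [-0.5, 0.5, 2.4]
width: 0.003
grip_force: 1.4
```

```bash
python3 - <<'E'
from h import *
from rig import *
F=[]
for i in range(4):
    S=snapshot("side");F.append(read_state()["force"])
pos();print(np.mean(F,0),blob(S,(20,100,40),(35,255,255),(319,343)))
E
```

```text
panel mm [-60.4 -85.5  52.5] yaw 0.2137 tool z [ 3.e-04 -2.e-04 -1.e+00] F [-1.11  0.28  3.41] w 0.004 t 17.15
[-0.63776115  0.14251663  2.78497622] (array([315.77477477, 346.48648649]), 111.0)
```

Contact at about 2.8 N, on the yellow spring. Now the full press and hold.

Request:
step_arm(
  commands=[0, 0, 2, 0, 0, 0, 2, 0, 0, 0, 1, 0, 0, 0, 1, 0, 0, 0, 0, 0, 0, 0, 0, 0, 0, 0, 0, 0, 0, 0, 0, 0, 0, 0, 0, 0, 0, 0, 0, 0],
)

```text
time: 18.15
eef_pos: [0.4953, -0.1623, 0.0491]
ee_rot: [0.0, 0.994, 0.107, 0.001]
force: [-4.3, 2.0, 14.5]
width: 0.004
grip_force: 7.0
```

Fully in (14.5 N, bottomed). I'll ease slightly, finish the hold and lift off.

Request:
step_arm(
  commands=[0, 0, -1, 0, 0, 0, 0, 0, 0, 0, 0, 0, 0, 0, 0, 0, 0, 0, -4, 0, 0, 0, -6, 0, 0, 0, -10, 0, 0, 0, -15, 0, 0, 0, -20, 0, 0, 0, -20, 0],
)

```text
time: 19.15
eef_pos: [0.4945, -0.1619, 0.1226]
ee_rot: [-0.0, 0.994, 0.107, -0.001]
force: [0.2, -0.3, -0.3]
width: 0.004
grip_force: 0.0
```

Request:
step_arm(
  commands=[0, 0, -10, 0, 0, 0, -5, 0, 0, 0, 0, 0, 0, 0, 0, 0, 0, 0, 0, 0, 0, 0, 0, 0, 0, 0, 0, 0, 0, 0, 0, 0, 0, 0, 0, 0, 0, 0, 0, 0],
)

```text
time: 20.15
eef_pos: [0.4951, -0.1622, 0.1375]
ee_rot: [0.0, 0.994, 0.107, 0.0]
force: [0.0, 0.2, 0.3]
width: 0.004
grip_force: 0.0
```

```bash
python3 - <<'E'
from h import *
from rig import *
import pickle
d=pickle.load(open("s0.pkl","rb"))
pos();S=snapshot("side");print("ball",blob(S,(0,0,0),(180,255,40),(375,269),11))
for k,lo,hi,c in(("y",(20,120,80),(35,255,255),(319,343)),("r",(0,150,60),(8,255,255),(295,308)),("g",(50,100,40),(85,255,255),(273,277))):print(k,blob(S,lo,hi,c),blob(d["side"],lo,hi,c))
E
```

```text
panel mm [-60.5 -85.4 137.5] yaw 0.2137 tool z [ 1.e-04 -1.e-04 -1.e+00] F [0.04 0.22 0.34] w 0.004 t 20.15
ball (array([372.        , 269.43902439]), 205.0)
y (array([318.48763251, 340.97879859]), 283.0) (array([318.65671642, 340.5261194 ]), 268.0)
r (array([294.1622807 , 306.05263158]), 228.0) (array([294.30875576, 305.7281106 ]), 217.0)
g (array([272.62325581, 275.22790698]), 215.0) (array([272.42364532, 274.8226601 ]), 203.0)
```

The yellow cap is back at its rest position, the red and green caps are unchanged, and the robot is clear of everything. The ball reading is now polluted by the dark gripper beside it in the image, but it read at the far stop after the push and nothing has touched it since.

```bash
python3 -c "
from rig import *
print(sign_off())"
```

```text
the job is handed in; nothing more can be done
None
```

I pushed the selector lever to its far stop, then pressed the yellow button fully in (14.5 N at most), held it about a second and let it spring back; nothing else was touched, and I handed the job in at about 20 s.

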